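Release the swing-bolt clamp on a part nest

TASK

Release the swing-bolt clamp that holds the lid of the part nest shut: unscrew the orange wing nut anticlockwise, without running it to the end of its thread, until its washer comes clear of the raised lips on the lug, then swing the eyebolt out of the slot and press it gently down past the sprung ball until it snaps fully home in the blue keeper. Feel your way: do not force the bolt against the lips or lean on it in the keeper with more than about 12 N; leave the plates, screwdriver and tray where they are.

Things in the scene. Friction and masses are not known exactly. Their poses are not given: they have to be found in the camera images.
- fixture: Clamp fixture, fixed: black base 215 x 120 x 12 mm, aluminium part nest under a black framed lid (its top 95 mm up, from x = +25 to +145 mm, 100 mm wide, nothing above it). Origin at the underside of the black base under the eyebolt's pivot, 0 to 20 mm above the table (on a riser, differs each time); z up, +x points to the lid, -x is the way the bolt swings out. Fixture points share these axes.
- pivot (a point): Centre of the eyebolt's hinge pin, 45 mm above the fixture's origin. The pin lies along y.
- slot (a point): Top of the steel lug at the slot's centre, where the bolt stands, 95 mm above the fixture's origin. The lug is 38 mm wide, its 12 mm slot is open to -x. At the mouth, x = -12.5 to -16.5 mm, two lips beside the slot stand 2.5 to 5 mm above the lug, different each time and not measured.
- eyebolt (a joint): Swing of the steel eyebolt, rad: 0 upright in the slot, positive to -x, 1.57 level. Shank 8 mm, tip 83 mm from the pivot. A stiff pivot (0.11 N m) keeps it where it is left. Fully home in the keeper is at 1.38 to 1.78, as the keeper's height is reset for every job and not measured. About 0.3 rad before home its ball resists (5 to 9 N down at press_point), then it snaps.
- lips (a joint): How far the two lips are bent outward by the washer, m, 0 when unloaded; 25 N per mm. They are spoilt at 1 mm.
- pad (a joint): How far the rubber pad in the bottom of the blue keeper is pressed down by the shank, m; 0.07 mm unloaded, 0.2 mm or more with the bolt home, spoilt at 1.8 mm (30 N per mm; about 18 N at press_point). Keeper: 12 mm long post 22 mm to -x of the pivot, 34 mm wide, 14 mm wide trough, pad 41 (37 to 45) mm and cheeks 50 (46 to 54) mm above the fixture's origin.
- press_point (a point): Centre of the bolt's shank 40 mm from the pivot, moves with the bolt; z along the bolt to its tip. With the bolt level it is 45 mm above the fixture's origin, the shank's top 49 mm; the bare shank reaches from 28 mm (the keeper) to 50 mm plus the nut's rise (washer) from the pivot.
- wingnut (a joint): How far the wing nut is unscrewed, rad, positive anticlockwise seen from its top; 0 to 0.5 at the start. It rises 12 mm a turn (1.91 mm per rad); friction 0.06 N m; thread ends at 5.5 rad.
- wing (a point): Point on the nut's axis, moves and turns with it; z along the bolt to its tip, y along the wings, x across them. Orange wings: flat, 12 mm thick (x), from 13 mm below to 13 mm above this point; lower 10 mm solid, 34 mm across (y); above, two ears, 48 mm over both, 14 mm gap between. A 16 mm hub joins them to the washer.
- washer_face (a point): Centre of the underside of the nut's brass washer (25 mm across, 4 mm thick), 24 mm below point wing; it rises with the nut but does not turn. It must be 1 to 2 mm higher than the lips to pass over them (nut at 1.5 to 3.7 rad); else the bolt stops firmly within 0.2 rad when pushed out: bring it back upright and unscrew more.
- plate_a: Loose aluminium plate 60 x 60 x 8 mm, origin under its centre; leave alone.
- plate_b: Like plate_a; leave alone.
- driver: Screwdriver lying on the table, about 200 mm long along its x; leave alone.
- tray: Open blue tray 120 x 90 x 35 mm, origin under its centre; leave alone.

How it is judged:
By the outcome, as a careful person would: the job done as asked, in the order asked, and still so for the second after the job is handed in, with the robot touching nothing.
It also fails if it takes over 72 s, if anything falls off the work surface, if the arm or the gripper's body presses on something with over 40 N, if the wrist force passes 120 N, or if a joint passes its speed limit or range.

ROBOT

A 6-joint arm with a two-finger parallel gripper is mounted at the origin on the work surface. World frame = base frame: x ahead of the robot, y to its left, z up, the work surface at z = 0. Lengths are in m, angles in rad, forces in N, time in s.
With the tool pointing down it reaches from about 0.35 to 0.775 m from the base axis. Payload 5.5 kg.
Tool frame: the origin (TCP) lies at the very end of the fingers, on their centre line; the grasp point (between the pads) lies 19 mm behind it; z points along the fingers, y is the line along which they close (so a half turn about z gives the same grasp; the last joint's range is limited). The gripper opens to 85 mm and grips with 20 to 120 N. Pads are 22 mm wide; open, the fingers measure 114 mm over their backs; the gripper's body (76 mm by 85 mm) begins 54 mm behind the grasp point. The pads swing forward as they close: fully open they stand 13 mm farther back than shut.
Start: joints at [1.182, 0.313, 0.046, 1.304, 0, 1.431], TCP at [0.142, 0.557, 0.231] pointing down, gripper open.
Joint ranges: [-2.76, 2.76], [-0.86, 1.69], [-1.03, 1.26], [-2.2, 2.34], [-1.47, 1.5], [-3.14, 3.14]. Speed limits (rad/s): [2.57, 2.57, 3.14, 3.14, 3.14, 3.14].

INTERFACE

Orientations are given as [roll, pitch, yaw] about the fixed x, y, z axes, in that order (R = Rz(yaw) Ry(pitch) Rx(roll)).
In Python, from rig import * gives the robot as it stands.
- The arm moves only by the tool step_arm, never from a script. Its argument "increments" is one flat list of numbers, 7 for each row, row after row: the turn, a rotation vector about the tool's x, y, z in rad, then the shift along the tool's x, y, z in cm, then the closure in counts, from 0 (fully open) to 255 (shut). A call has 1 to 5 rows; each row shifts and turns the commanded pose from where the row before left it, along the tool's axes as they then stand; what a row does not reach is not made up. A row lasts 1/12 s, in which the tool goes at most 41.7 mm and 7.16 degrees, less where a joint would pass 70% of its speed; a pose out of reach is approached as far as the arm can. A call is refused whole if a number of a shift passes 4.17 or a number of a turn 0.125, either way. A call with a gripper value outside its range is refused whole. The fingers move at their own pace and stop on an object; "newtons" is the grip in N (left out, the last holds). Time passes only in rows, so rows that do not move let the fingers close. It gives the time, the measured TCP pose, the force, the opening and the grip force at its end, in the units of the state.
- get_state(): the state, without advancing time (a new reading comes with each control period).
- capture(name): name is "scene" or "top" or "wrist"; returns a dict with "frame" (420x560x3 uint8, red, green, blue), "camera_matrix" (3x3 intrinsics, pixels), "dist_coeffs" ([k1, k2, p1, p2, k3] as OpenCV has them; the pictures are not rectified), "R" (3x3) and "t" (3): a world point X has camera coordinates R X + t; the wrist camera has in their place "T_tool_cam" (4x4, takes a point from camera to tool coordinates, whose origin is the TCP and whose axes are the flange's). Camera axes: x right, y down, z forward; pixel columns grow to the right and rows downward; lengths in m; the calibration is good to about 2 mm. A picture is of the moment at which its call begins: read the wrist's pose just before it. There is no depth.
- sign_off(): hands the job in; it is judged then, once.
The state is a dict: "clock": time; "qpos": joint angles; "qd": joint speeds; "joint_efforts": joint torques, N m; "eef_pos": TCP position; "orientation": TCP orientation; "ft_force": force on the tool from outside, world axes, zero at the start; "wrist_torque": the same for the moment, N m; "opening": finger opening in m; "finger_force": force on a finger pad.
Only numpy, scipy, OpenCV 4.12 (cv2) and the standard library are available. Lean on these libraries where they do the work, as an engineer would, in place of code of your own. Each camera call takes 0.05 s, during which the arm holds its last target. There are 200 camera calls.

## Working session

There is one attempt and no reset: what is moved stays moved. The work goes in short steps, Python scripts to look and compute and a tool call to move; the robot and the scene stay as the last step left them, time stands still between calls to the robot, and variables do not carry over. Pictures are saved under pics/ and viewed, at most 10 in all, crops included, and the job is handed in when it is done.

Besides the shell and the picture viewer there is one more tool, called after "Call:" as name(argument=value, ...) on one line, values as JSON. step_arm: Moves the arm, as the interface text tells. Its arguments: {"type":"object","properties":{"increments":{"type":"array","items":{"type":"number"}},"newtons":{"type":"number"}},"required":["increments"]}

```bash
mkdir -p pics; ls
python3 - <<'E'
from rig import *
import cv2,numpy as np
s=get_state();print(s)
for n in("scene","top"):
    c=capture(n);cv2.imwrite(f"pics/{n}0.png",cv2.cvtColor(c["frame"],cv2.COLOR_RGB2BGR));print(n,c["camera_matrix"],c["dist_coeffs"],c["R"],c["t"])
c=capture("wrist");print(c["T_tool_cam"],c["camera_matrix"],c["dist_coeffs"])
E
```

```text
pics
{'clock': 0.0, 'qpos': array([ 1.18238583e+00,  3.13997150e-01,  4.49840285e-02,  1.30361329e+00,
       -7.02480016e-06,  1.43120893e+00]), 'qd': array([ 0.0010608 , -0.00247519,  0.00054442, -0.00086298, -0.0009112 ,
        0.00025073]), 'joint_efforts': array([ 5.11730195e-04, -4.80630362e+01,  2.98530149e+01,  1.94005662e-02,
       -5.91587263e-05, -1.52090240e-05]), 'eef_pos': array([0.14140906, 0.55680959, 0.2304128 ]), 'orientation': array([-3.13977940e+00, -2.47670790e-04,  2.89276933e+00]), 'ft_force': array([ 0.46326992, -0.07588587,  0.53913749]), 'wrist_torque': array([-0.02102001, -0.03005116, -0.02263593]), 'finger_force': 0.0, 'opening': 0.0857338913520589}
scene [[540.02286684   0.         277.11897109]
 [  0.         540.02286684 206.99065614]
 [  0.           0.           1.        ]] [-0.02137254  0.          0.          0.          0.        ] [[ 0.47345956  0.88080775  0.00370876]
 [ 0.58729842 -0.31254622 -0.7465892 ]
 [-0.65644239  0.35565794 -0.66527499]] [-0.39125896 -0.25924708  1.53029231]
top [[504.83044931   0.         274.91001252]
 [  0.         504.83044931 197.72567748]
 [  0.           0.           1.        ]] [0.05653546 0.         0.         0.         0.        ] [[ 0.01910385 -0.99972772  0.01339883]
 [-0.99407791 -0.02042637 -0.10673267]
 [ 0.1069773  -0.01128048 -0.99419747]] [0.06328457 0.63201037 1.03616518]
[[-6.24831717e-04 -9.56853134e-01 -2.90571317e-01  7.27753164e-02]
 [ 9.99999461e-01 -3.56914259e-04 -9.75033794e-04 -7.16719561e-04]
 [ 8.29255095e-04 -2.90571769e-01  9.56852841e-01 -1.42749197e-01]
 [ 0.00000000e+00  0.00000000e+00  0.00000000e+00  1.00000000e+00]] [[306.87037684   0.         278.1925178 ]
 [  0.         306.87037684 212.36740064]
 [  0.           0.           1.        ]] [-0.01711732  0.          0.          0.          0.        ]
```

View pics/scene0.png

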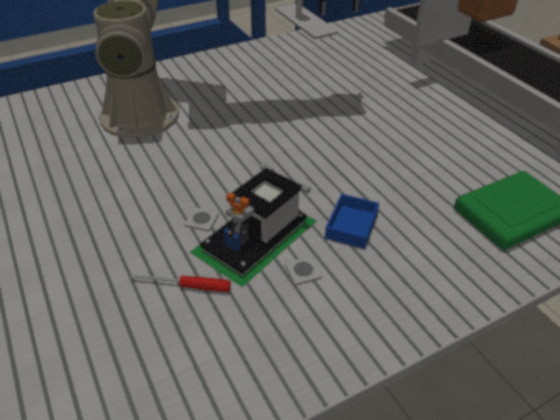

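View pics/top0.png

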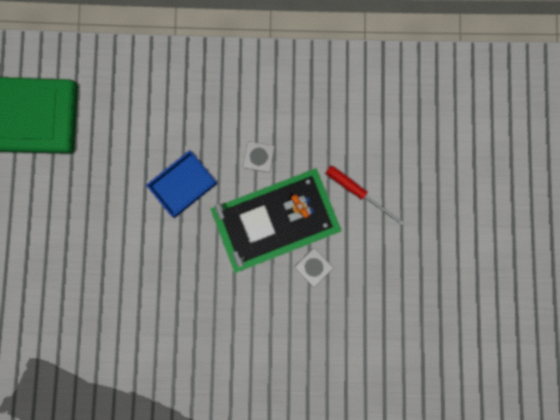

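The scene view shows the fixture at about (255,225), with the wing nut at (238,203). In the top view the fixture is at (275,218) and the nut at (301,206). I'll enlarge both.

Run:
```python
import cv2,numpy as np
a=cv2.imread("pics/scene0.png")[155:285,185:325];b=cv2.imread("pics/top0.png")[160:280,200:350]
a=cv2.resize(a,None,fx=5,fy=5,interpolation=cv2.INTER_CUBIC)[:600]
b=cv2.resize(b,None,fx=5,fy=5,interpolation=cv2.INTER_CUBIC)
f=lambda i:cv2.convertScaleAbs(i,alpha=1.5,beta=20)
cv2.imwrite("pics/a.png",f(a));cv2.imwrite("pics/b.png",f(b))
```

```text
(no output)
```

View pics/a.png

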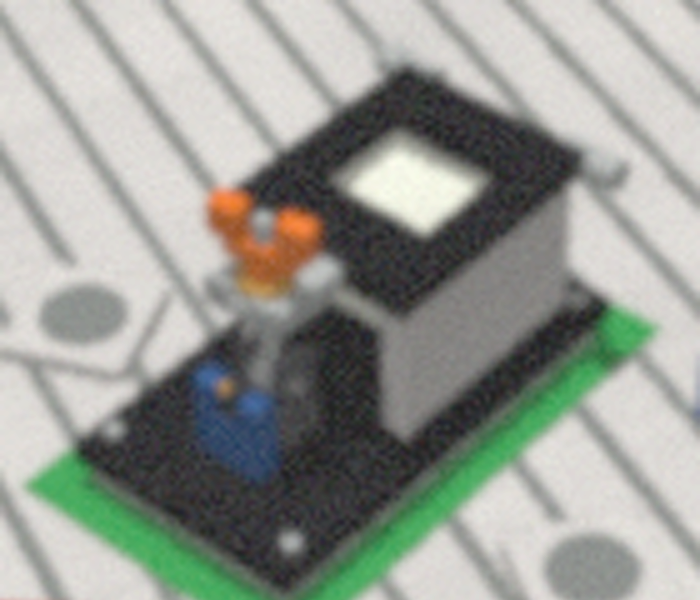

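View pics/b.png

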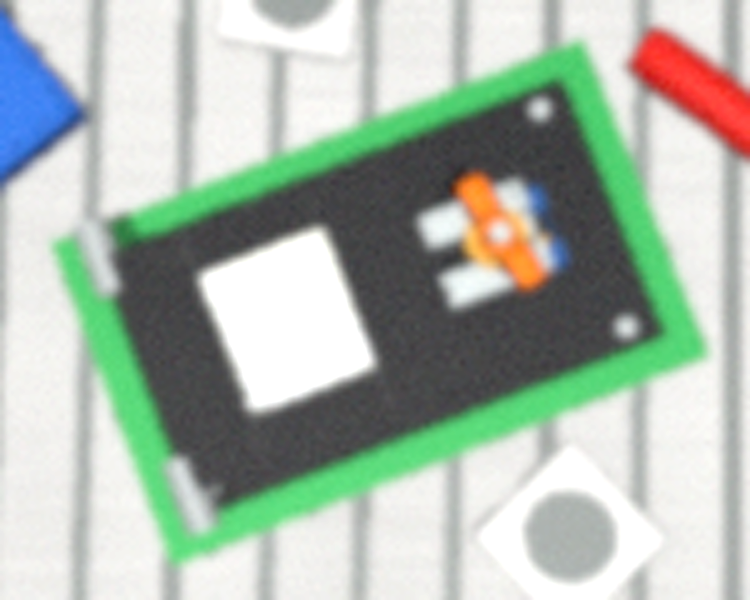

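The scene crop shows lid corners at (400,310), (585,160) and (405,68), and the bolt tip at (265,222). The top crop shows base corners at (562,83) and (662,335), and the bolt tip at (500,232). I'll fit the pose to these.

```bash
cat > h.py <<'E'
import numpy as np,cv2
from scipy.spatial.transform import Rotation as Ro
from scipy.optimize import least_squares
def fx(p,P): # p=x,y,z,yaw
    return Ro.from_euler('z',p[3]).apply(P)+np.array(p[:3])
def proj(c,X):
    return cv2.projectPoints(np.atleast_2d(X).astype(float),cv2.Rodrigues(np.array(c["R"]))[0],np.array(c["t"],float),np.array(c["camera_matrix"]),np.array(c["dist_coeffs"]))[0][:,0]
E
python3 - <<'E'
from rig import *
from h import *
S=capture("scene");T=capture("top")
def pts(xb):
    s=[[.025,-.05,.095],[.145,-.05,.095],[.145,.05,.095],[0,0,.128],[xb,-.06,.012],[xb,.06,.012]]
    t=[[0,0,.128],[xb,-.06,.012],[xb,.06,.012],[.145,-.05,.095],[.145,.05,.095]]
    return np.array(s),np.array(t)
su=np.array([[400,310],[585,160],[405,68],[265,222],[285,590],[80,455]])
tu=np.array([[500,232],[562,83],[662,335],[115,242],[215,508]])
su=(su+.5)/5-.5+[185,155];tu=(tu+.5)/5-.5+[200,160]
def r(q):
    s,t=pts(q[4]);return np.r_[(proj(S,fx(q,s))-su).ravel(),(proj(T,fx(q,t))-tu).ravel()]
for y0 in(-2.8,2.8,.4,-.4):
    o=least_squares(r,[.56,-.03,.01,y0,-.062],loss='soft_l1');print(o.x.round(4),o.cost)
    if o.cost<30:print(o.fun.reshape(-1,2).round(1) if 0 else r(o.x).reshape(-1,2).round(1).tolist())
E
```

```text
[ 0.605   0.0289  0.0066 -4.3172 -0.059 ] 10.486843184100522
[[0.2, 0.2], [-0.1, 0.3], [-0.5, 0.2], [-0.9, 1.1], [0.2, -0.5], [-1.7, -1.1], [0.2, -0.1], [-0.5, -1.1], [0.5, 0.2], [-1.4, 2.7], [-3.1, -3.0]]
[ 0.605   0.0289  0.0066  1.966  -0.059 ] 10.486843184100318
[[0.2, 0.2], [-0.1, 0.3], [-0.5, 0.2], [-0.9, 1.1], [0.2, -0.5], [-1.7, -1.1], [0.2, -0.1], [-0.5, -1.1], [0.5, 0.2], [-1.4, 2.7], [-3.1, -3.0]]
[ 0.605   0.0289  0.0066  1.966  -0.059 ] 10.486843184100215
[[0.2, 0.2], [-0.1, 0.3], [-0.5, 0.2], [-0.9, 1.1], [0.2, -0.5], [-1.7, -1.1], [0.2, -0.1], [-0.5, -1.1], [0.5, 0.2], [-1.4, 2.7], [-3.1, -3.0]]
[ 0.605   0.0289  0.0066  1.966  -0.059 ] 10.486843184100696
[[0.2, 0.2], [-0.1, 0.3], [-0.5, 0.2], [-0.9, 1.1], [0.2, -0.5], [-1.7, -1.1], [0.2, -0.1], [-0.5, -1.1], [0.5, 0.2], [-1.4, 2.7], [-3.1, -3.0]]
```

```bash
cat >> h.py <<'E'
def plan(s,xyz,yaw,n,down=True,nd=2):
    "rows of tool increments (turn vec, shift cm) from state s to a tool-down pose"
    R0=Ro.from_euler('xyz',s["orientation"]);p0=np.array(s["eef_pos"])
    R1=Ro.from_euler('xyz',[np.pi,0,yaw]);rv=(R0.inv()*R1).as_rotvec()/n
    R=R0;p=p0.copy();out=[]
    for i in range(n):
        d=R.inv().apply(p0+(np.array(xyz)-p0)*(i+1)/n-p)*100
        d=d.round(nd);r=rv.round(3);out.append([*r,*d])
        p=p+R.apply(d/100);R=R*Ro.from_rotvec(r)
    for i in range(0,n,5):print([float(x) for a in out[i:i+5] for x in a])
E
python3 - <<'E'
from rig import *
from h import *
plan(get_state(),[.605,.029,.23],.54,20,nd=1)
E
```

```text
[-0.0, 0.0, 0.118, -2.9, -2.0, 0.0, -0.0, 0.0, 0.118, -3.1, -1.6, 0.0, -0.0, 0.0, 0.118, -3.3, -1.3, 0.0, -0.0, 0.0, 0.118, -3.4, -0.8, 0.0, -0.0, 0.0, 0.118, -3.5, -0.5, 0.0]
[-0.0, 0.0, 0.118, -3.5, -0.0, 0.0, -0.0, 0.0, 0.118, -3.5, 0.3, 0.0, -0.0, 0.0, 0.118, -3.4, 0.8, 0.0, -0.0, 0.0, 0.118, -3.3, 1.2, 0.1, -0.0, 0.0, 0.118, -3.2, 1.6, -0.0]
[-0.0, 0.0, 0.118, -2.9, 1.9, -0.0, -0.0, 0.0, 0.118, -2.7, 2.2, -0.0, -0.0, 0.0, 0.118, -2.4, 2.6, -0.0, -0.0, 0.0, 0.118, -2.1, 2.8, -0.0, -0.0, 0.0, 0.118, -1.8, 3.1, -0.0]
[-0.0, 0.0, 0.118, -1.3, 3.2, -0.0, -0.0, 0.0, 0.118, -1.0, 3.4, -0.0, -0.0, 0.0, 0.118, -0.6, 3.4, 0.0, -0.0, 0.0, 0.118, -0.2, 3.5, 0.0, -0.0, 0.0, 0.118, 0.3, 3.5, 0.0]
```

Call:
step_arm(increments=[0,0,0.118,-2.9,-2.0,0,0,0,0,0.118,-3.1,-1.6,0,0,0,0,0.118,-3.3,-1.3,0,0,0,0,0.118,-3.4,-0.8,0,0,0,0,0.118,-3.5,-0.5,0,0])

```text
clock: 0.67
eef_pos: [0.2583, 0.424, 0.2312]
orientation: [3.141, -0.0, 2.298]
ft_force: [1.6, 0.4, -0.4]
opening: 0.0853
finger_force: 0.0
```

Call:
step_arm(increments=[0,0,0.118,-3.5,0,0,0,0,0,0.118,-3.5,0.3,0,0,0,0,0.118,-3.4,0.8,0,0,0,0,0.118,-3.3,1.2,0,0,0,0,0.118,-3.2,1.6,0,0])

```text
clock: 1.08
eef_pos: [0.3746, 0.2917, 0.2314]
orientation: [3.141, -0.0, 1.707]
ft_force: [0.7, 0.1, 0.6]
opening: 0.0854
finger_force: 0.0
```

Call:
step_arm(increments=[0,0,0.118,-2.9,1.9,0,0,0,0,0.118,-2.7,2.2,0,0,0,0,0.118,-2.4,2.6,0,0,0,0,0.118,-2.1,2.8,0,0,0,0,0.118,-1.8,3.1,0,0])

```text
clock: 1.5
eef_pos: [0.4903, 0.1593, 0.2314]
orientation: [3.142, -0.0, 1.117]
ft_force: [0.8, 0.1, -0.2]
opening: 0.0852
finger_force: 0.0
```

Call:
step_arm(increments=[0,0,0.118,-1.3,3.2,0,0,0,0,0.118,-1.0,3.4,0,0,0,0,0.118,-0.6,3.4,0,0,0,0,0.118,-0.2,3.5,0,0,0,0,0.118,0.3,3.5,0,0])

```text
clock: 1.92
eef_pos: [0.6058, 0.0282, 0.2312]
orientation: [-3.141, 0.0, 0.527]
ft_force: [-0.5, 1.2, -0.4]
opening: 0.085
finger_force: 0.0
```

Call:
step_arm(increments=[0,0,0,0,0,0,0,0,0,0,0,0,0,0])

```text
clock: 2.08
eef_pos: [0.6058, 0.0281, 0.2303]
orientation: [-3.141, 0.001, 0.531]
ft_force: [-0.2, 0.4, -0.7]
opening: 0.0856
finger_force: 0.0
```

Run:
```python
from rig import *
from h import *
s=get_state();print(s["clock"],s["eef_pos"],s["orientation"],s["qpos"],s["ft_force"])
c=capture("wrist");np.savez("w1.npz",pos=s["eef_pos"],ori=s["orientation"],T=c["T_tool_cam"],f=c["frame"],K=c["camera_matrix"],d=c["dist_coeffs"])
f=cv2.cvtColor(c["frame"],cv2.COLOR_RGB2BGR)
cv2.imwrite("pics/w1.png",cv2.convertScaleAbs(cv2.resize(f,(800,600),interpolation=cv2.INTER_CUBIC),alpha=1.4,beta=10))
```

```text
2.0833 [0.60576945 0.02814764 0.23026751] [-3.14072017e+00  8.91494073e-04  5.30586150e-01] [-8.59722918e-02  3.76815451e-01  1.34326854e-01  1.32953957e+00
  1.96343322e-04  2.52503448e+00] [-0.17743529  0.36837867 -0.67213281]
```

View pics/w1.png

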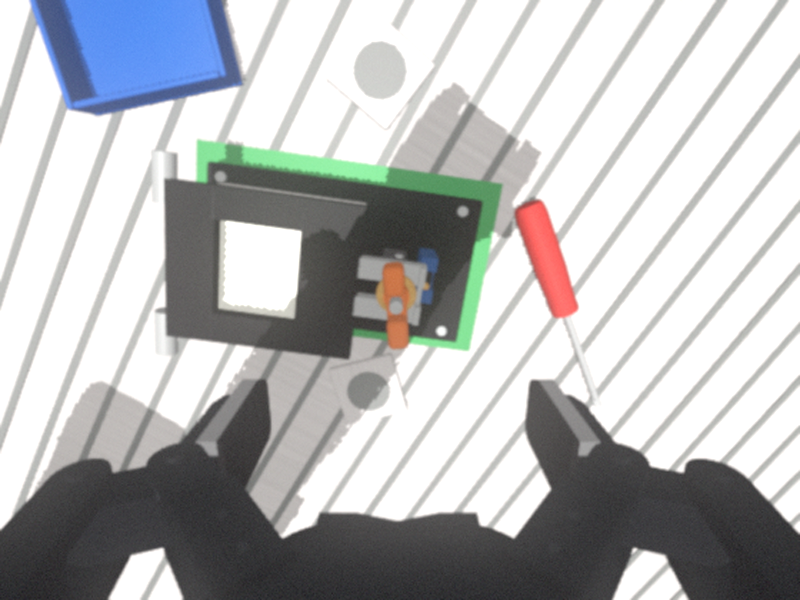

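The wrist view (800x600) shows lid corners at (167,180), (165,335), (367,203) and (349,358). Base corners are at (480,200) and (460,341), the bolt tip is at (396,306), and the wings run from (394,268) to (398,346).

Run:
```python
from rig import *
from h import *
w=np.load("w1.npz")
Tt=np.eye(4);Tt[:3,:3]=Ro.from_euler('xyz',w["ori"]).as_matrix();Tt[:3,3]=w["pos"]
M=np.linalg.inv(Tt@w["T"]);W=dict(R=M[:3,:3],t=M[:3,3],camera_matrix=w["K"],dist_coeffs=w["d"])
S=capture("scene");T=capture("top")
L=[[.145,-.05,.095],[.145,.05,.095],[.025,-.05,.095],[.025,.05,.095]]
tip=[0,0,.128]
def ob(xb): 
    B=[[xb,-.06,.012],[xb,.06,.012]]
    return [(S,[L[2],L[0],L[1],tip]+B,(np.array([[400,310],[585,160],[405,68],[265,222],[285,590],[80,455]])+.5)/5-.5+[185,155]),
    (T,[tip]+B,(np.array([[500,232],[562,83],[662,335]])+.5)/5-.5+[200,160]),
    (W,L+[tip]+B,(np.array([[167,180],[165,335],[367,203],[349,358],[396,306],[480,200],[460,341]])+.5)*.7-.5)]
r=lambda q,k=(0,1,2):np.vstack([proj(c,fx(q,np.array(P)))-u for i,(c,P,u) in enumerate(ob(q[4])) if i in k])
for k in((0,1,2),(2,),(0,1)):
    o=least_squares(lambda q:r(q,k).ravel(),[.605,.029,.007,1.966,-.06],loss='soft_l1');print(o.x.round(4),o.cost,r(o.x,k).round(1).tolist())
    q=o.x
    # wing axis: intersect ear-end pixels with plane z
    uv=(np.array([[394.,268],[398,346]])+.5)*.7-.5
    n=cv2.undistortPoints(uv[:,None],W["camera_matrix"],W["dist_coeffs"])[:,0]
    d=np.c_[n,np.ones(2)]@M[:3,:3];C=-M[:3,:3].T@M[:3,3]
    X=C+d*((q[2]+.13-C[2])/d[:,2])[:,None];v=X[0]-X[1];print("ears",X.round(4).tolist(),np.arctan2(v[1],v[0]), "tip",fx(q,np.array(tip)))
```

```text
[ 0.6066  0.0283  0.0082  1.9657 -0.059 ] 11.804374633721725 [[0.2, 0.2], [0.0, 0.2], [-0.4, 0.1], [-0.9, 1.1], [0.2, -0.4], [-1.8, -1.1], [0.6, -1.0], [-0.1, -2.0], [0.9, -0.6], [-0.9, -0.7], [2.3, -0.1], [-0.8, 2.3], [-0.1, -0.3], [-0.3, 0.2], [0.5, -0.1], [-3.8, -0.1]]
ears [[0.6255, 0.0404, 0.1382], [0.587, 0.0153, 0.1382]] 0.5777903147108494 tip [0.60655243 0.02828452 0.13615372]
[ 0.607   0.0281  0.0088  1.9677 -0.0602] 6.511796453109062 [[-1.0, -0.7], [2.4, 0.1], [-0.6, 2.0], [0.2, -0.3], [0.2, 0.1], [1.9, -0.3], [-2.4, -0.1]]
ears [[0.6257, 0.0405, 0.1388], [0.5873, 0.0154, 0.1388]] 0.5777903147108484 tip [0.60697676 0.02814023 0.1367799 ]
[ 0.6044  0.0301  0.006   1.9652 -0.0602] 2.9342674739328416 [[0.6, 0.1], [0.2, 0.2], [-0.1, 0.2], [-0.4, 1.0], [0.2, -0.4], [-1.7, -1.0], [-0.4, 0.2], [-0.5, -1.0], [0.5, 0.3]]
ears [[0.6251, 0.0402, 0.136], [0.5863, 0.0148, 0.136]] 0.5777903147108499 tip [0.60437293 0.03010106 0.13396771]
```

Call:
step_arm(increments=[0,0,-0.047,0.05,0.03,2.5,0,0,0,0,0,0,2.5,0,0,0,0,0,0,2.5,0,0,0,0,0,0,2.5,0,0,0,0,0,0,1.7,0])

```text
clock: 2.65
eef_pos: [0.6036, 0.0315, 0.1125]
orientation: [-3.14, 0.002, 0.583]
ft_force: [0.3, 0.4, 0.3]
opening: 0.0854
finger_force: 0.0
```

Call:
step_arm(increments=[0,0,0,0,0,0,0,0,0,0,0,0,0,150,0,0,0,0,0,0,200,0,0,0,0,0,0,255,0,0,0,0,0,0,255], newtons=40)

```text
clock: 3.07
eef_pos: [0.6067, 0.03, 0.1161]
orientation: [3.14, -0.002, 0.58]
ft_force: [-0.4, 0.2, -0.7]
opening: 0.0387
finger_force: 0.0
```

Call:
step_arm(increments=[0,0,0,0,0,0,255,0,0,0,0,0,0,255,0,0,0,0,0,0,255,0,0,0,0,0,0,255])

```text
clock: 3.4
eef_pos: [0.6063, 0.0297, 0.1152]
orientation: [3.141, -0.001, 0.58]
ft_force: [-0.1, 0.3, 4.7]
opening: 0.0119
finger_force: 39.1
```

Call:
step_arm(increments=[0,0,-0.12,0,0,-0.023,255,0,0,-0.12,0,0,-0.023,255,0,0,-0.12,0,0,-0.023,255,0,0,-0.12,0,0,-0.023,255,0,0,-0.12,0,0,-0.023,255])

```text
clock: 3.82
eef_pos: [0.606, 0.0299, 0.1163]
orientation: [3.141, -0.001, 1.186]
ft_force: [-0.6, 1.1, 5.8]
opening: 0.0115
finger_force: 39.0
```

Call:
step_arm(increments=[0,0,-0.12,0,0,-0.023,255,0,0,-0.12,0,0,-0.023,255,0,0,-0.12,0,0,-0.023,255,0,0,-0.12,0,0,-0.023,255,0,0,-0.12,0,0,-0.023,255])

```text
clock: 4.23
eef_pos: [0.6057, 0.03, 0.1174]
orientation: [3.141, -0.0, 1.786]
ft_force: [-1.8, 1.3, 6.4]
opening: 0.0124
finger_force: 39.1
```

Turning well with low forces. Continuing.

Call:
step_arm(increments=[0,0,-0.12,0,0,-0.023,255,0,0,-0.12,0,0,-0.023,255,0,0,-0.12,0,0,-0.023,255,0,0,-0.12,0,0,-0.023,255,0,0,-0.12,0,0,-0.023,255])

```text
clock: 4.65
eef_pos: [0.6055, 0.0298, 0.1185]
orientation: [3.141, 0.0, 2.386]
ft_force: [-3.2, 0.6, 6.0]
opening: 0.0117
finger_force: 39.2
```

Call:
step_arm(increments=[0,0,-0.12,0,0,-0.023,255,0,0,-0.12,0,0,-0.023,255,0,0,-0.12,0,0,-0.023,255,0,0,-0.12,0,0,-0.023,255,0,0,-0.12,0,0,-0.023,255])

```text
clock: 5.07
eef_pos: [0.6054, 0.0296, 0.1197]
orientation: [-3.141, 0.0, 2.985]
ft_force: [-1.0, 0.3, 6.2]
opening: 0.0117
finger_force: 39.2
```

Call:
step_arm(increments=[0,0,-0.12,0,0,-0.023,255,0,0,-0.12,0,0,-0.023,255,0,0,-0.12,0,0,-0.023,255,0,0,-0.12,0,0,-0.023,255,0,0,-0.12,0,0,-0.023,255])

```text
clock: 5.48
eef_pos: [0.6055, 0.0293, 0.1208]
orientation: [-3.141, -0.0, -2.698]
ft_force: [-2.3, -2.1, 6.1]
opening: 0.0113
finger_force: 39.2
```

Call:
step_arm(increments=[0,0,-0.12,0,0,-0.023,255,0,0,-0.12,0,0,-0.023,255,0,0,-0.12,0,0,-0.023,255,0,0,-0.12,0,0,-0.023,255,0,0,-0.12,0,0,-0.023,255])

```text
clock: 5.9
eef_pos: [0.6056, 0.029, 0.122]
orientation: [-3.141, -0.001, -2.098]
ft_force: [-1.6, -1.7, 6.0]
opening: 0.0117
finger_force: 39.1
```

Nut at about 3.78 rad. I'll turn a little further, then swing the bolt with the nut still held.

Call:
step_arm(increments=[0,0,-0.12,0,0,-0.023,255,0,0,-0.12,0,0,-0.023,255,0,0,0,0,0,0,255], newtons=25)

```text
clock: 6.15
eef_pos: [0.6058, 0.029, 0.1225]
orientation: [-3.141, -0.001, -1.859]
ft_force: [-2.1, -1.7, 5.5]
opening: 0.0117
finger_force: 39.1
```

Run:
```python
from rig import *
from h import *
s=get_state();R=Ro.from_euler('xyz',s["orientation"]);p=s["eef_pos"];print(p,s["orientation"],s["qpos"],s["ft_force"])
y=1.966;piv=np.array([p[0],p[1],.0082+.045]);a=np.array([np.sin(y),-np.cos(y),0])
for th in(.05,.1):
    w=R.inv().apply(a*th);c=R.inv().apply(piv-p);print(w,(c-Ro.from_rotvec(w).apply(c))*100)
```

```text
[0.60578789 0.0289682  0.12247444] [-3.14053979e+00 -1.17523324e-03 -1.85900543e+00] [-8.38302966e-02  4.23455635e-01 -6.41338963e-02  1.08241436e+00
 -1.36446191e-03 -1.36641868e+00] [-2.14349266 -1.73388596  5.45440984]
[-3.15721300e-02 -3.87711309e-02  3.71625647e-06] [ 0.26846246 -0.21861363  0.00920319]
[-6.31442600e-02 -7.75422619e-02  7.43251294e-06] [ 0.53623356 -0.4366626   0.03569836]
```

Call:
step_arm(increments=[-0.032,-0.039,0,0.27,-0.22,0.01,255,-0.032,-0.039,0,0.27,-0.22,0.01,255])

```text
clock: 6.32
eef_pos: [0.6079, 0.0239, 0.1223]
orientation: [3.077, 0.079, -1.865]
ft_force: [-2.3, -0.9, 4.2]
opening: 0.0114
finger_force: 40.4
```

Call:
step_arm(increments=[-0.032,-0.039,0,0.27,-0.22,0.01,255,-0.032,-0.039,0,0.27,-0.22,0.01,255])

```text
clock: 6.48
eef_pos: [0.6107, 0.0171, 0.1212]
orientation: [3.011, 0.158, -1.874]
ft_force: [-2.3, -0.3, 5.4]
opening: 0.0117
finger_force: 39.7
```

Call:
step_arm(increments=[-0.032,-0.039,0,0.27,-0.22,0.01,255,-0.063,-0.078,0,0.54,-0.44,0.04,255,-0.063,-0.078,0,0.54,-0.44,0.04,255])

```text
clock: 6.73
eef_pos: [0.6168, 0.0023, 0.116]
orientation: [2.842, 0.349, -1.916]
ft_force: [-2.5, 0.4, 0.7]
opening: 0.0119
finger_force: 38.8
```

Call:
step_arm(increments=[-0.063,-0.078,0,0.54,-0.44,0.04,255,-0.063,-0.078,0,0.54,-0.44,0.04,255])

```text
clock: 6.9
eef_pos: [0.6215, -0.0093, 0.1081]
orientation: [2.688, 0.495, -1.981]
ft_force: [-2.8, 1.8, 1.8]
opening: 0.0117
finger_force: 39.0
```

Run:
```python
from rig import *
from h import *
s=get_state();R=Ro.from_euler('xyz',s["orientation"]);p=s["eef_pos"];print(s["qpos"].round(2),s["ft_force"])
print("axis",-R.as_matrix()[:,2], "fix", Ro.from_euler('z',-1.966).apply(np.array([p-[.6058,.029,.0532],-R.as_matrix()[:,2]])))
```

```text
[-0.37  0.82  0.4   1.63  0.46 -1.76] [-2.78453992  1.7792623   1.81065356]
axis [ 0.23146828 -0.56620391  0.7910977 ] fix [[-4.14076956e-02  2.85782927e-04  5.49110496e-02]
 [-6.11674280e-01  4.36005238e-03  7.91097696e-01]]
```

Call:
step_arm(increments=[-0.063,-0.078,0,0.54,-0.44,0.04,255,-0.063,-0.078,0,0.54,-0.44,0.04,255])

```text
clock: 7.07
eef_pos: [0.6252, -0.0186, 0.0983]
orientation: [2.51, 0.629, -2.077]
ft_force: [-2.9, 4.3, 0.9]
opening: 0.0116
finger_force: 39.7
```

Call:
step_arm(increments=[-0.063,-0.078,0,0.54,-0.44,0.04,255,0,0,0,0,0,0,255])

```text
clock: 7.23
eef_pos: [0.6262, -0.0261, 0.0815]
orientation: [2.391, 0.688, -2.158]
ft_force: [7.9, -17.5, 11.7]
opening: 0.0114
finger_force: 69.4
```

Run:
```python
from rig import *
from h import *
s=get_state();R=Ro.from_euler('xyz',s["orientation"]);p=s["eef_pos"];print(s["qpos"].round(2),s["ft_force"])
print("fix", Ro.from_euler('z',-1.966).apply(np.array([p-[.6058,.029,.0532],*(R.as_matrix().T)])).round(3))
```

```text
[-0.45  1.11  0.7   1.98  0.59 -1.97] [  7.92458301 -17.456376    11.74411432]
fix [[-0.059  0.002  0.028]
 [-0.429  0.643 -0.635]
 [ 0.368  0.766  0.527]
 [ 0.825 -0.007 -0.565]]
```

Call:
step_arm(increments=[0,0,0,0,0,0,180,0,0,0,0,0,0,160,0,0,0,0,0,0,150])

```text
clock: 7.48
eef_pos: [0.6271, -0.0225, 0.0913]
orientation: [2.414, 0.686, -2.135]
ft_force: [-0.4, 0.2, 0.4]
opening: 0.0351
finger_force: 0.0
```

Run:
```python
from rig import *
from h import *
s=get_state();R=Ro.from_euler('xyz',s["orientation"]);p=s["eef_pos"];print(s["qpos"].round(2),s["ft_force"],s["opening"])
print("fix", Ro.from_euler('z',-1.966).apply(np.array([p-[.6058,.029,.0532],*(R.as_matrix().T)])).round(3))
c=capture("scene")
cv2.imwrite("pics/s2.png",cv2.convertScaleAbs(cv2.resize(cv2.cvtColor(c["frame"],cv2.COLOR_RGB2BGR)[100:310,130:410],(800,600),interpolation=cv2.INTER_CUBIC),alpha=1.4,beta=15))
```

```text
[-0.44  1.09  0.69  1.97  0.59 -1.97] [-0.41778184  0.20703624  0.3752814 ] 0.03513863001873032
fix [[-0.056  0.     0.038]
 [-0.444  0.634 -0.633]
 [ 0.37   0.774  0.515]
 [ 0.816 -0.005 -0.578]]
```

View pics/s2.png

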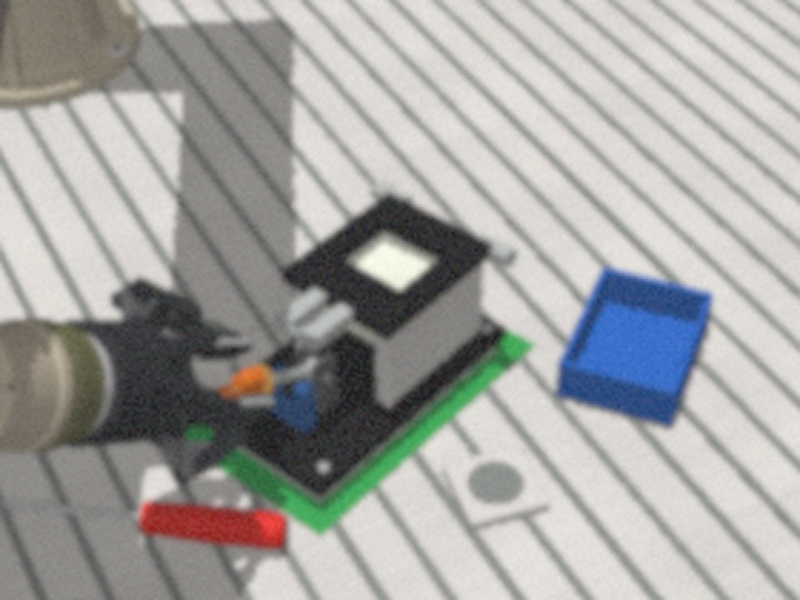

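The bolt is swung out to about 1.0 rad, with the nut at (250,380) in the crop and the fingers open around it. I'll back off along the bolt axis, then come above it with closed fingers pointing down.

Call:
step_arm(increments=[0,0,0,0,0,-1.8,140,0,0,0,0,0,-1.8,140,0,0,0,0,0,-1.8,140,0,0,0,0,0,0,140])

```text
clock: 7.87
eef_pos: [0.6448, -0.0647, 0.1262]
orientation: [2.422, 0.686, -2.131]
ft_force: [-0.0, -0.8, 0.9]
opening: 0.0386
finger_force: 0.0
```

Run:
```python
from rig import *
from h import *
s=get_state();F=[.6058,.029,.0082,1.966];print(s["qpos"].round(2),s["ft_force"])
plan(s,fx(F,np.array([[-.08,0,.165]]))[0],-1.174,10)
```

```text
[-0.48  1.18  0.95  2.16  0.56 -2.  ] [-0.04651816 -0.78393546  0.93835727]
[0.032, 0.091, -0.064, -0.39, 0.32, -0.1, 0.032, 0.091, -0.064, -0.41, 0.29, -0.14, 0.032, 0.091, -0.064, -0.4, 0.26, -0.19, 0.032, 0.091, -0.064, -0.4, 0.22, -0.24, 0.032, 0.091, -0.064, -0.39, 0.2, -0.27]
[0.032, 0.091, -0.064, -0.38, 0.15, -0.32, 0.032, 0.091, -0.064, -0.35, 0.13, -0.36, 0.032, 0.091, -0.064, -0.33, 0.09, -0.39, 0.032, 0.091, -0.064, -0.29, 0.06, -0.42, 0.032, 0.091, -0.064, -0.26, 0.02, -0.45]
```

Call:
step_arm(increments=[0.032,0.091,-0.064,-0.39,0.32,-0.1,140,0.032,0.091,-0.064,-0.41,0.29,-0.14,140,0.032,0.091,-0.064,-0.4,0.26,-0.19,140,0.032,0.091,-0.064,-0.4,0.22,-0.24,180,0.032,0.091,-0.064,-0.39,0.2,-0.27,220])

```text
clock: 8.28
eef_pos: [0.6398, -0.0522, 0.1477]
orientation: [2.902, 0.421, -1.544]
ft_force: [0.2, 0.2, 0.9]
opening: 0.0153
finger_force: 0.0
```

Call:
step_arm(increments=[0.032,0.091,-0.064,-0.38,0.15,-0.32,255,0.032,0.091,-0.064,-0.35,0.13,-0.36,255,0.032,0.091,-0.064,-0.33,0.09,-0.39,255,0.032,0.091,-0.064,-0.29,0.06,-0.42,255,0.032,0.091,-0.064,-0.26,0.02,-0.45,255])

```text
clock: 8.7
eef_pos: [0.6354, -0.0417, 0.1721]
orientation: [-3.135, 0.002, -1.167]
ft_force: [0.2, 0.6, -0.8]
opening: -0.0001
finger_force: 0.0
```

Call:
step_arm(increments=[0,0,0,0,0,0,255,0,0,0,0,0,0,255])

```text
clock: 8.87
eef_pos: [0.634, -0.0408, 0.172]
orientation: [-3.137, 0.008, -1.17]
ft_force: [0.3, 0.1, -0.3]
opening: 0.0001
finger_force: 0.0
```

Run:
```python
from rig import *
from h import *
s=get_state();F=[.6058,.029,.0082,1.966];print(s["qpos"].round(2),s["ft_force"],s["opening"],s["orientation"])
plan(s,fx(F,np.array([[-.034,0,.125]]))[0],-1.174,4)
c=capture("wrist")
f=cv2.cvtColor(c["frame"],cv2.COLOR_RGB2BGR)
cv2.imwrite("pics/w2.png",cv2.convertScaleAbs(cv2.resize(f,(800,600),interpolation=cv2.INTER_CUBIC),alpha=1.4,beta=10))
```

```text
[-0.19  0.45  0.1   1.22  0.01 -2.17] [ 0.34973475  0.07463983 -0.34952509] 0.00013697533680768716 [-3.13747315  0.00750284 -1.16962085]
[-0.001, 0.002, 0.001, -1.02, -0.02, 0.98, -0.001, 0.002, 0.001, -1.03, -0.02, 0.97, -0.001, 0.002, 0.001, -1.03, -0.03, 0.98, -0.001, 0.002, 0.001, -1.03, -0.02, 0.97]
```

View pics/w2.png

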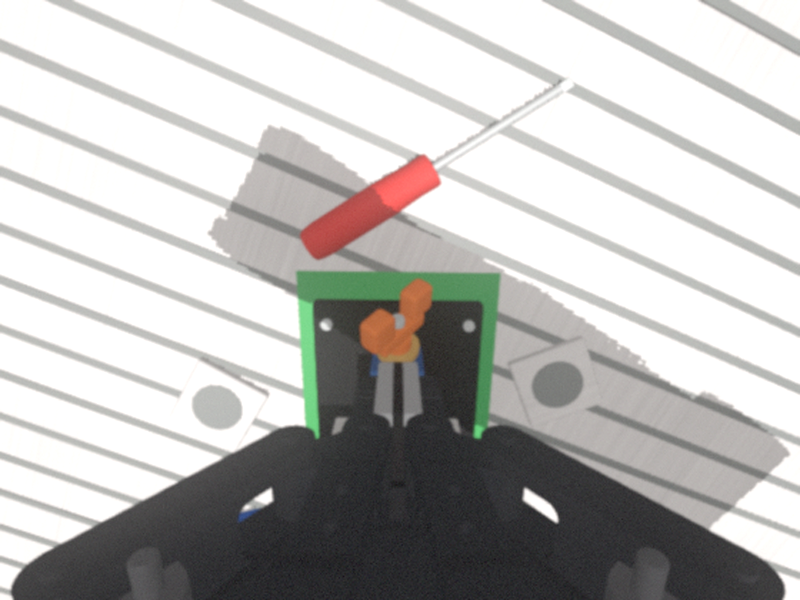

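The bolt lies between the two base screws and is aligned with the tool. The nut is at (395,320) and the washer at (405,348). Next I'll move over the shank near the pivot side and lower gently.

Call:
step_arm(increments=[0,0,0,-2.05,-0.05,1.0,255,0,0,0,-2.05,-0.04,1.0,255,0,0,0,0,0,1.0,255,0,0,0,0,0,0.9,255,0,0,0,0,0,0,255])

```text
clock: 9.33
eef_pos: [0.6202, -0.0057, 0.1288]
orientation: [3.141, 0.01, -1.173]
ft_force: [-0.0, 0.4, 0.3]
opening: 0.0
finger_force: 0.0
```

Call:
step_arm(increments=[0,0,0,0,0,0.5,255,0,0,0,0,0,0.5,255,0,0,0,0,0,0.5,255,0,0,0,0,0,0.5,255])

```text
clock: 9.67
eef_pos: [0.6211, -0.0054, 0.1113]
orientation: [-3.139, 0.007, -1.173]
ft_force: [-0.7, -0.1, -1.1]
opening: -0.0
finger_force: 0.0
```

Call:
step_arm(increments=[0,0,0,0,0,0.3,255,0,0,0,0,0,0.3,255,0,0,0,0,0,0.3,255])

```text
clock: 9.92
eef_pos: [0.6208, -0.0048, 0.1025]
orientation: [-3.139, 0.007, -1.172]
ft_force: [0.0, 0.1, 0.7]
opening: 0.0002
finger_force: 0.0
```

Call:
step_arm(increments=[0,0,0,0,0,0.3,255,0,0,0,0,0,0.3,255,0,0,0,0,0,0.3,255])

```text
clock: 10.17
eef_pos: [0.6208, -0.0046, 0.0935]
orientation: [-3.139, 0.007, -1.172]
ft_force: [-0.0, 0.6, 0.3]
opening: -0.0002
finger_force: 0.0
```

Call:
step_arm(increments=[0,0,0,0,0,0.2,255,0,0,0,0,0,0.2,255,0,0,0,0,0,0.2,255])

```text
clock: 10.42
eef_pos: [0.6209, -0.0046, 0.0877]
orientation: [-3.139, 0.007, -1.172]
ft_force: [-0.2, 0.7, 0.5]
opening: -0.0002
finger_force: 0.4
```

Call:
step_arm(increments=[0,0,0,0,0,0.2,255,0,0,0,0,0,0.2,255])

```text
clock: 10.58
eef_pos: [0.6207, -0.0045, 0.0834]
orientation: [-3.139, 0.008, -1.172]
ft_force: [0.0, 0.6, 0.4]
opening: -0.0002
finger_force: 0.2
```

Call:
step_arm(increments=[0,0,0,0,0,0.2,255,0,0,0,0,0,0.2,255])

```text
clock: 10.75
eef_pos: [0.6207, -0.0046, 0.0794]
orientation: [-3.139, 0.007, -1.172]
ft_force: [-0.1, -0.5, 0.6]
opening: 0.0
finger_force: 0.5
```

Call:
step_arm(increments=[0,0,0,0,0,0.15,255,0,0,0,0,0,0.15,255])

```text
clock: 10.92
eef_pos: [0.621, -0.0048, 0.0768]
orientation: [-3.139, 0.007, -1.172]
ft_force: [-0.1, -1.4, 2.6]
opening: 0.0001
finger_force: 1.2
```

Call:
step_arm(increments=[0,0,0,0,0,0.1,255,0,0,0,0,0,0.1,255])

```text
clock: 11.08
eef_pos: [0.6212, -0.0049, 0.0751]
orientation: [-3.138, 0.006, -1.172]
ft_force: [-0.7, -1.6, 3.6]
opening: 0.0001
finger_force: 1.8
```

Call:
step_arm(increments=[0,0,0,0,0,0.1,255,0,0,0,0,0,0.1,255])

```text
clock: 11.25
eef_pos: [0.6214, -0.0048, 0.0732]
orientation: [-3.138, 0.006, -1.172]
ft_force: [-0.3, -1.7, 4.5]
opening: -0.0002
finger_force: 2.2
```

Call:
step_arm(increments=[0,0,0,0,0,0.1,255,0,0,0,0,0,0.1,255])

```text
clock: 11.42
eef_pos: [0.6213, -0.0047, 0.071]
orientation: [-3.138, 0.007, -1.172]
ft_force: [0.5, -1.1, 5.4]
opening: -0.0
finger_force: 2.4
```

Ball resistance is starting. I'll lift 1 mm, move outward to clear the keeper, and press on.

Call:
step_arm(increments=[0,0,0,0,0,-0.15,255,0,0,0,0.25,0,0,255,0,0,0,0,0,0.1,255,0,0,0,0,0,0.1,255])

```text
clock: 11.75
eef_pos: [0.6213, -0.0067, 0.0698]
orientation: [-3.14, 0.008, -1.172]
ft_force: [-1.1, -1.3, 3.6]
opening: 0.0004
finger_force: 1.9
```

Call:
step_arm(increments=[0,0,0,0,0,0.05,255,0,0,0,0,0,0.05,255])

```text
clock: 11.92
eef_pos: [0.6214, -0.0069, 0.0689]
orientation: [-3.14, 0.008, -1.172]
ft_force: [-1.7, -1.3, 3.0]
opening: 0.0001
finger_force: 1.4
```

Call:
step_arm(increments=[0,0,0,0,0,0.05,255,0,0,0,0,0,0.05,255])

```text
clock: 12.08
eef_pos: [0.6216, -0.007, 0.0681]
orientation: [-3.139, 0.007, -1.172]
ft_force: [-2.3, -0.7, 3.8]
opening: 0.0001
finger_force: 1.5
```

Call:
step_arm(increments=[0,0,0,0,0,0.07,255,0,0,0,0,0,0.07,255])

```text
clock: 12.25
eef_pos: [0.6218, -0.0069, 0.0667]
orientation: [-3.139, 0.007, -1.172]
ft_force: [-0.7, -0.9, 2.3]
opening: 0.0
finger_force: 1.1
```

Call:
step_arm(increments=[0,0,0,0,0,0.07,255,0,0,0,0,0,0.07,255])

```text
clock: 12.42
eef_pos: [0.6219, -0.0068, 0.0652]
orientation: [-3.139, 0.007, -1.172]
ft_force: [0.3, -0.4, 1.0]
opening: -0.0
finger_force: 0.9
```

Call:
step_arm(increments=[0,0,0,0,0,0.07,255,0,0,0,0,0,0.07,255])

```text
clock: 12.58
eef_pos: [0.6219, -0.0067, 0.0638]
orientation: [-3.139, 0.008, -1.172]
ft_force: [0.1, -0.2, 1.8]
opening: -0.0
finger_force: 0.7
```

Force peaked at about 5.4 N and is falling. The ball is being passed, so I'll follow it down carefully.

Call:
step_arm(increments=[0,0,0,0,0,0.07,255,0,0,0,0,0,0.07,255])

```text
clock: 12.75
eef_pos: [0.6219, -0.0069, 0.0626]
orientation: [-3.139, 0.007, -1.172]
ft_force: [-0.4, -2.1, 3.9]
opening: 0.0001
finger_force: 1.8
```

Call:
step_arm(increments=[0,0,0,0,0,0.07,255,0,0,0,0,0,0.07,255])

```text
clock: 12.92
eef_pos: [0.6221, -0.007, 0.0616]
orientation: [-3.138, 0.007, -1.172]
ft_force: [-0.1, -3.1, 6.5]
opening: 0.0001
finger_force: 3.3
```

Call:
step_arm(increments=[0,0,0,0,0,0.05,255,0,0,0,0,0,0.05,255])

```text
clock: 13.08
eef_pos: [0.6221, -0.0071, 0.061]
orientation: [-3.138, 0.006, -1.172]
ft_force: [-0.4, -0.9, 8.6]
opening: -0.0001
finger_force: 4.4
```

```bash
cat > nut.py <<'E'
from rig import *
from h import *
F=[.6058,.029,.0082,1.966]
for n in("scene","wrist"):
    s=get_state();c=capture(n)
    if n=="wrist":
        Tt=np.eye(4);Tt[:3,:3]=Ro.from_euler('xyz',s["orientation"]).as_matrix();Tt[:3,3]=s["eef_pos"]
        M=np.linalg.inv(Tt@np.array(c["T_tool_cam"]));c["R"],c["t"]=M[:3,:3],M[:3,3]
    f=c["frame"];h=cv2.cvtColor(f,cv2.COLOR_RGB2HSV)
    m=cv2.inRange(h,(5,150,80),(17,255,255))
    k,l,st,ce=cv2.connectedComponentsWithStats(m);i=1+np.argsort(-st[1:,4])[:2];print(n,"orange",st[i].tolist(),ce[i].round(1).tolist())
    for th in(1.2,1.3,1.4,1.5,1.6,1.7,1.8):
        print(th,proj(c,fx(F,np.array([[-.082*np.sin(th),0,.045+.082*np.cos(th)]])))[0].round(1),end=' ')
    print()
    cv2.imwrite(f"pics/n_{n}.png",cv2.cvtColor(f,cv2.COLOR_RGB2BGR))
E
python3 nut.py
```

```text
scene orange [[202, 241, 20, 17, 138]] [[211.9, 249.4]]
1.2 [211.5 240.6] 1.3 [210.9 244.1] 1.4 [210.6 247.5] 1.5 [210.5 250.7] 1.6 [210.8 253.6] 1.7 [211.4 256.3] 1.8 [212.2 258.7] 
wrist orange [[240, 161, 76, 74, 3826]] [[276.8, 195.0]]
1.2 [282.2 217. ] 1.3 [282.1 205.7] 1.4 [282.  197.2] 1.5 [281.8 191. ] 1.6 [281.7 187. ] 1.7 [281.6 184.9] 1.8 [281.5 184.4]
```

The bolt is at about 1.45 rad. I'll press slightly more, staying under 11 N, to tell the ball from the pad.

Call:
step_arm(increments=[0,0,0,0,0,0.03,255,0,0,0,0,0,0,255])

```text
clock: 13.35
eef_pos: [0.6221, -0.0071, 0.0609]
orientation: [-3.138, 0.006, -1.172]
ft_force: [-1.6, -2.7, 7.5]
opening: -0.0002
finger_force: 4.0
```

Run:
```python
from rig import *
from h import *
s=get_state();print(s["ft_force"],s["eef_pos"],s["wrist_torque"])
c=capture("scene");F=[.6058,.029,.0082,1.966]
f=cv2.imread("pics/scene0.png");h=cv2.cvtColor(f,cv2.COLOR_BGR2HSV)
m=cv2.inRange(h[190:265,215:275],(100,120,30),(130,255,255))
for r in range(75):
    q=np.flatnonzero(m[r])
    if len(q):print(r+190,(q+215).tolist() if len(q)<9 else (q[0]+215,q[-1]+215,len(q)))
for H in(.046,.050,.054):
    P=[[x,y,H] for y in(.017,.007,-.007,-.017) for x in(-.016,-.028)]+[[-.028,.017,.012],[-.028,-.017,.012],[-.016,-.017,.012]]
    print(H,proj(c,fx(F,np.array(P))).round(1).tolist())
```

```text
[-1.55068467 -2.68239374  7.54008341] [ 0.62208669 -0.00710511  0.06091049] [-0.49798986  0.32346517  0.02017049]
227 [227, 229]
228 [225, 226, 227, 228, 230]
229 [224, 225, 226, 227, 228, 229]
230 [223, 224, 225, 226, 227]
231 [223, 224, 225, 226]
232 [223, 224, 225, 226]
233 [224, 225, 226]
234 (np.int64(224), np.int64(238), 10)
235 (np.int64(224), np.int64(239), 12)
236 (np.int64(224), np.int64(238), 12)
237 (np.int64(224), np.int64(239), 12)
238 (np.int64(224), np.int64(239), 14)
239 (np.int64(225), np.int64(239), 14)
240 (np.int64(224), np.int64(239), 16)
241 (np.int64(224), np.int64(239), 15)
242 (np.int64(225), np.int64(239), 15)
243 (np.int64(225), np.int64(239), 15)
244 (np.int64(225), np.int64(239), 15)
245 (np.int64(226), np.int64(240), 12)
246 (np.int64(229), np.int64(240), 12)
247 (np.int64(229), np.int64(240), 11)
248 (np.int64(231), np.int64(240), 10)
249 [231, 234, 235, 236, 237, 238]
250 [234, 235, 236, 237, 238]
251 [235]
0.046 [[227.3, 230.5], [223.3, 233.7], [230.9, 232.6], [226.9, 235.8], [236.0, 235.7], [232.0, 239.0], [239.7, 237.9], [235.6, 241.2], [224.3, 245.3], [236.4, 252.9], [240.4, 249.6]]
0.05 [[227.2, 229.1], [223.2, 232.2], [230.8, 231.2], [226.8, 234.4], [235.9, 234.3], [231.9, 237.5], [239.6, 236.5], [235.6, 239.8], [224.3, 245.3], [236.4, 252.9], [240.4, 249.6]]
0.054 [[227.1, 227.7], [223.0, 230.8], [230.7, 229.8], [226.7, 233.0], [235.8, 232.9], [231.8, 236.1], [239.5, 235.1], [235.5, 238.4], [224.3, 245.3], [236.4, 252.9], [240.4, 249.6]]
```

Call:
step_arm(increments=[0,0,0,0,0,0.04,255,0,0,0,0,0,0,255])

```text
clock: 13.57
eef_pos: [0.6221, -0.0071, 0.0607]
orientation: [-3.138, 0.006, -1.172]
ft_force: [-2.1, -1.2, 8.9]
opening: -0.0004
finger_force: 4.5
```

Call:
step_arm(increments=[0,0,0,0,0,0.03,255,0,0,0,0,0,0,255])

```text
clock: 13.73
eef_pos: [0.6221, -0.0071, 0.0606]
orientation: [-3.138, 0.006, -1.172]
ft_force: [-3.5, -2.1, 9.7]
opening: -0.0004
finger_force: 4.9
```

Stiffness is about 7 N/mm, which matches the pad. I'll retract and look.

Call:
step_arm(increments=[0,0,0,0,0,-0.5,255,0,0,0,0,0,-2,255,0,0,0,0,0,-4,255,0,0,0,0,0,-4,255,0,0,0,0,0,-2,255])

```text
clock: 14.15
eef_pos: [0.6229, -0.0074, 0.1884]
orientation: [-3.135, 0.006, -1.172]
ft_force: [0.6, 0.1, 0.7]
opening: 0.0
finger_force: 0.0
```

Call:
step_arm(increments=[0,0,0,-3,0,0,255,0,0,0,-3,0,0,255,0,0,0,-3,0,0,255,0,0,0,0,0,0,255])

```text
clock: 14.48
eef_pos: [0.5839, 0.0797, 0.1847]
orientation: [-3.14, 0.011, -1.168]
ft_force: [-0.7, -0.5, -0.7]
opening: -0.0002
finger_force: 0.0
```

```bash
python3 nut.py
python3 - <<'E'
import cv2
a=cv2.resize(cv2.imread("pics/n_scene.png")[200:290,180:300],(800,600),interpolation=cv2.INTER_CUBIC)
cv2.imwrite("pics/fin.png",cv2.convertScaleAbs(a,alpha=1.5,beta=20))
E
```

```text
scene orange [[202, 241, 21, 16, 155]] [[212.3, 248.6]]
1.2 [211.5 240.6] 1.3 [210.9 244.1] 1.4 [210.6 247.5] 1.5 [210.5 250.7] 1.6 [210.8 253.6] 1.7 [211.4 256.3] 1.8 [212.2 258.7] 
wrist orange [[254, 11, 47, 52, 1286]] [[276.8, 37.7]]
1.2 [280.   39.1] 1.3 [280.   37.7] 1.4 [280.   37.7] 1.5 [280.   38.9] 1.6 [279.9  41.1] 1.7 [279.9  44.3] 1.8 [279.8  48.3]
```

View pics/fin.png

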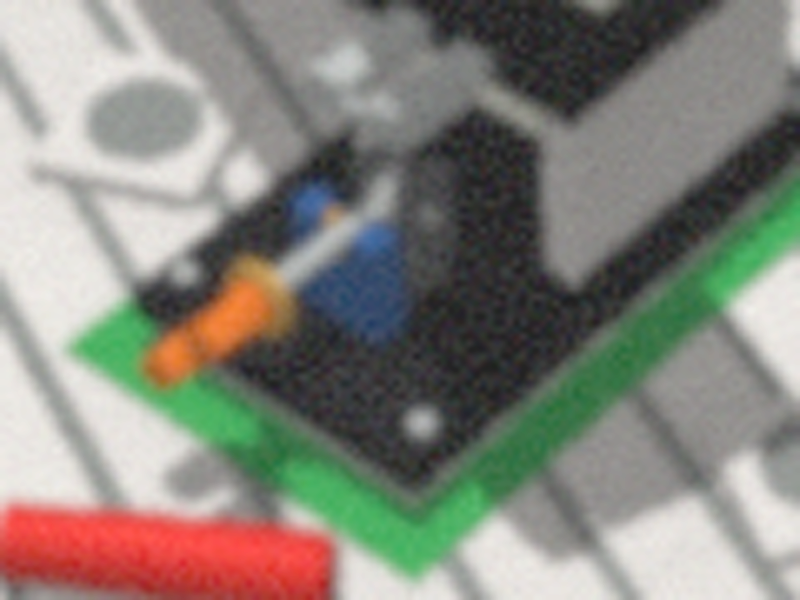

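The picture shows the shank lying in the blue keeper trough near (345,235), with the ball visible above it at (330,215). The nut is out past the washer at (265,275), and the screwdriver and plates look undisturbed. The force log fits a snap: it peaked at about 6 N, dropped, and then met the stiff pad. The final load also exceeded anything the ball could hold, and the arm is now clear.

```bash
python3 -c "
from rig import *
print(sign_off())"
```

```text
the job is handed in; nothing more can be done
None
```

I handed the job in at 14.5 s: I unscrewed the wing nut to about 4.0 rad and swung the bolt past the lips with no rise in force. I then pressed it past the ball into the keeper with at most 9.7 N vertical (about 12 N as felt at press_point). It rests at about 1.43 rad, which I take as fully home from the forces and one camera view, since the pad could not be read directly. Near the end of the swing the wrist force briefly reached about 22 N, mostly along the bolt and not into the lips or keeper.

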